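# Take the shaft out of the bench centre and hold its end before the inspection camera

### The arm

A 7-joint arm with a two-finger parallel gripper is mounted at the origin on a cart in front of the work surface, level with it; the furniture and walls round the work are solid. World frame = base frame: x ahead of the robot, y to its left, z up, the work surface at z = 0. Lengths are in m, angles in rad, forces in N, time in s.
With the tool pointing down it reaches from about 0.425 to 0.825 m from the base axis. Payload 3.6 kg.
Tool frame: the origin (TCP) lies between the finger pads; the fingertips stand 11 mm ahead of it and the grasp point (between the pads) lies 8 mm behind it; z points along the fingers, y is the line along which they close (so a half turn about z gives the same grasp; the last joint's range is limited). The gripper opens to 85 mm and grips with 20 to 120 N. Pads are 22 mm wide; open, the fingers measure 114 mm over their backs; the gripper's body (76 mm by 85 mm) begins 54 mm behind the grasp point. The pads swing forward as they close: fully open they stand 13 mm farther back than shut.
Start: joints at [-1.24, 0.615, -0.013, 1.423, 0.008, 1.103, -0.04], TCP at [0.228, 0.609, 0.242] pointing down, gripper open.
Joint ranges: [-3.12, 3.12], [-0.3, 2.06], [-1.34, 1.32], [0.26, 2.42], [-1.36, 4.5], [0.01, 1.98], [-2.84, 2.84]. Speed limits (rad/s): [2.79, 2.79, 3.14, 3.14, 3.14, 3.14, 3.14].

### API

Orientations are given as a unit quaternion [x, y, z, w].
In Python, from rig import monitor, imaging, robot gives the robot as it stands.
- The arm moves only by the shell command python3 -m crank 'ROWS' [OPENING]. ROWS is a JSON object whose one key "commands" holds a list of rows, each an object with "translation": the shift along the tool's x, y, z in m, a list of three; "spin": the turn about the tool's z in rad. A call has 1 to 20 rows; each row shifts and turns the commanded pose from where the row before left it, along the tool's axes as they then stand; what a row does not reach is not made up. A row lasts 1/12 s, in which the tool goes at most 41.7 mm and 7.16 degrees, less where a joint would pass 70% of its speed; a pose out of reach is approached as far as the arm can. A call is refused whole if a number of a shift passes 0.0417 or a number of a turn 0.125, either way. A call with a gripper value outside its range is refused whole. OPENING is the opening, from 0 (shut) to 1 (fully open), set as the call begins (- or left out, the last holds). The fingers move at their own pace and stop on an object; the grip force is fixed at half the most. Time passes only in rows, so rows that do not move let the fingers close. It gives the time, the measured TCP pose, the force, the opening and the grip force at its end, in the units of the state.
- monitor.observe(): the state, without advancing time (a new reading comes with each control period).
- imaging.camera(name): name is "scene" or "top"; returns the picture (480x640x3 uint8, red, green, blue); there is no depth.
- imaging.camera_info(name): a dict with "vfov" (degrees; the focal length in pixels is half the picture's height over the tangent of half this angle, whatever the lens; pixels are square), "cx", "cy" (the principal point, pixels), "R" (3x3) and "t" (3): a world point X has camera coordinates R X + t. Camera axes: x right, y down, z forward; pixel columns grow to the right and rows downward; lengths in m; the calibration is good to about 2 mm. A picture is of the moment at which its call begins. camera_info takes no time and is no camera call.
- robot.finish_job(): hands the job in; it is judged then, once.
The state is a dict: "clock": time; "qpos": joint angles; "qvel": joint speeds; "joint_efforts": joint torques, N m; "eef_pos": TCP position; "tcp_rot": TCP orientation; "contact_force": force on the tool from outside, world axes, zero at the start; "wrist_torque": the same for the moment, N m; "width": opening from 0.0 (shut) to 1.0 (fully open); "gripper_force": force on a finger pad.
Only numpy, scipy, OpenCV 4.12 (cv2) and the standard library are available. Lean on these libraries where they do the work, as an engineer would, in place of code of your own. Each camera call takes 0.05 s, during which the arm holds its last target. There are 200 camera calls.

### The job

The run-out check is finished: slide the tailstock of the bench centre fully back against its stop while the shaft stays lying in its vee rests, then draw the shaft along its axis out of the headstock bush and lift it clear. Show the end that was in the tailstock to the inspection camera: hold the shaft in the air with that end face centred in front of the lens at the point of sharp focus, 90 mm from the ring light, and the shaft in line with the camera's slanting line of sight, so that the face is square to the lens. Finish while holding it there quite still; leave the tailstock back, do not shift the camera and leave the other things on the plate where they are.

Things in the scene. Friction and masses are not known exactly. Their poses are not given: they have to be found in the camera images.
- bench_centre: bench centre: fixed grey bed 72x246 mm, top 30 mm above the plate, headstock at its +y end, sliding tailstock toward -y, end stop at y -134 mm. Origin on the plate under the shaft's middle; y along bed and shaft toward the headstock, z up. Two 5 mm thick steel vee rests at y +39 and -42.5 mm carry the shaft, axis 72 mm above the plate; rest tops end 3 mm above the axis
- head_bush (a point): centre of the mouth of the fixed headstock's nose bush (25 mm outside, bore 15 mm, opens to -y), on the shaft's axis, 47 mm from the shaft's middle; axes as bench_centre's. The bush covers the last 8 mm of the shaft's thick end. The headstock block behind it begins 11 mm farther on, is 50 mm wide and 97 mm high above the plate
- tailstock (a joint): travel of the tailstock along the bed, m: near 0 = forward, its cup (bore 13 mm) over the last 6 to 8 mm of the shaft's thin end; grows as it slides away from the shaft (bench_centre -y); 0.040 = fully back against the end stop. It slides with about 3 N of friction, stays where it is left and cannot lift
- tailstock_knob (a point): middle of the upright dark knurled knob on top of the tailstock, to slide it by: 19 mm diameter, 26 mm high grip; tailstock top 20 mm below this point, knob top 14 mm above it. Moves with the tailstock; axes as bench_centre's. Tailstock body 40 mm wide (foot 62), 36 mm long, with an 11 mm cup nose
- part_shaft: steel stepped shaft, 110 mm long, 0.16 kg, lying level in the vee rests. Origin 9.8 mm below the middle of its axis; y along it toward the headstock end. Along y in mm: thin journal dia 10 from -55 to -25 (tailstock end), collar dia 19.4 to -16, plain middle dia 16 to +24 (grip here), collar dia 19.4 to +33, thick journal dia 12 to +55 (headstock end)
- shaft_face (a point): centre of the end face of the shaft's thin (tailstock) end, on its axis, 55 mm from its middle; axes as part_shaft's, -y points out of the face
- shaft_grip (a point): on the shaft's axis, middle of the plain 16 mm part between the collars (room 40 mm long), 42 mm above the bed; axes as part_shaft's. With the tailstock back the shaft can be drawn along its axis (toward -y): after 8 mm it is out of the bush and lifts straight up; after 14 mm its collar would meet the tailstock-side rest
- camera_stand: inspection camera on a column: grey round foot 112 mm across, column 20 mm thick and 394 mm high, clamp block with the camera at a height and downward tilt that differ from start to start. Origin: foot centre on the plate; x is the level direction in which the camera looks. Clamp and tilt are held by friction only, a push shifts them
- lens_front (a point): centre of the front of the camera's dark ring light (60 mm outside, white lamps round the lens); x points out of the lens along the optical axis, slanting down 11 to 26 degrees; the camera reaches 127 mm back from here
- camera_focus (a point): point of sharp focus in the air: on the optical axis, 90 mm in front of lens_front; x points away from the lens along the optical axis (slanting down), y level, z upward and square to both
- plug_gauge: bystander: grey and black double-ended plug gauge, 112 mm long, 16 mm thick, lying on the plate in front of the bench centre; origin under its centre
- loupe: bystander: black stand magnifier, 33 mm wide, 36 mm high; origin under its centre
- parts_dish: bystander: shallow round steel dish, 66 mm wide, 15 mm high; origin under its centre
- part_bush: bystander: bronze bush, 28 mm wide, 27 mm high, standing; origin under its centre
- block_123: bystander: steel block with holes, 50x50x25 mm; origin under its centre
- white_jar: bystander: white plastic jar, 48 mm wide, 62 mm high; origin under its centre
- cylinder_square: bystander: small steel cylinder with a black upper half, 38 mm wide, 80 mm high, standing; origin under its centre
- indenter_case: bystander: small blue plastic case, 37x56x23 mm; origin under its centre
Not all that is in view belongs to the job. What is shaped like the part_shaft but turquoise is not meant.

How it is judged:
On the way, in this order (a step that is already met when the one before it is completed fails the run):
1. the tailstock is fully back against its stop (within 4 mm) while the shaft still lies in its rests (value of joint tailstock above 0.036 m and distance of part_shaft from where it was at the start of the episode below 0.012 m), for 0.2 s.
2. the shaft, held in the fingers, is out of the bush and at least 40 mm above its rests, the tailstock still back (value of joint tailstock above 0.036 m and contact force between the fingers and part_shaft above 2 N and contact force between part_shaft and bench_centre below 0.2 N and z of part_shaft in the frame of bench_centre above 0.102 m), for 0.1 s.
At the end, for the whole second after the job is handed in: Fingers hold the shaft still, over 110 mm up, touching neither bench centre nor camera; its thin end's face centre is within 15 mm of the focus point, that end toward the lens, its axis within 10 degrees of the optical axis; the tailstock is within 4 mm of its stop (value of joint tailstock above 0.036 m and contact force between the fingers and part_shaft above 2 N and contact force between part_shaft and bench_centre below 0.2 N and distance between shaft_face and camera_focus below 0.015 m and angle between the y axis of part_shaft and the x axis of camera_focus, either way round below 0.175 rad and x of part_shaft in the frame of camera_focus above 0.03 m and height (world z) of part_shaft above 0.11 m and contact force between part_shaft and camera_stand below 0.1 N and linear speed of part_shaft below 0.02 m/s and angular speed of part_shaft below 0.2 rad/s); the arm keeps its last pose, push and grip.
It fails at once if the camera is pushed out of its setting (its focus point shifts by more than 6 mm) (distance of camera_focus from where it was at the start of the episode above 0.006 m).
It fails at once if another thing on the plate is shifted by more than 20 mm (distance of any of plug_gauge, loupe, parts_dish, part_bush, block_123, white_jar, cylinder_square, indenter_case from where it was at the start of the episode above 0.02 m).
It also fails if it takes over 45 s, if anything falls off the work surface, if the arm or the gripper's body presses on something with over 40 N, if the wrist force passes 120 N, or if a joint passes its speed limit or range.

## Working session

There is one attempt and no reset: what is moved stays moved. The work goes in short steps, Python scripts to look and compute and a shell command to move; the robot and the scene stay as the last step left them, time stands still between calls to the robot, and variables do not carry over. Pictures are saved under pics/ and viewed, at most 10 in all, crops included, and the job is handed in when it is done.

```bash
ls; mkdir -p pics
python3 - <<'E'
from rig import monitor, imaging
import cv2
s=monitor.observe()
print({k:s[k] for k in('clock','eef_pos','tcp_rot','width','qpos')})
for n in('scene','top'):
    im=imaging.camera(n);cv2.imwrite(f'pics/{n}0.png',im[:,:,::-1]);i=imaging.camera_info(n);print(n,i)
E
```

```text
pics
{'clock': 0.0, 'eef_pos': array([0.227373  , 0.60813498, 0.24110566]), 'tcp_rot': array([ 1.77904358e-01,  9.84046899e-01, -1.29999146e-03, -2.23279763e-04]), 'width': 0.9978160940232499, 'qpos': array([-1.23947503,  0.61595525, -0.01262761,  1.42492615,  0.00808925,
        1.1033991 , -0.04036291])}
scene {'vfov': 53.35954511186816, 'cx': 317.8447465569651, 'cy': 239.58903484797145, 'R': array([[ 0.79706155, -0.60378191, -0.01184456],
       [-0.35695982, -0.45522642, -0.81568903],
       [ 0.48710632,  0.65438239, -0.57836936]]), 't': array([-0.40153995,  0.41003731,  1.16798304])}
top {'vfov': 54.77757072903542, 'cx': 321.135091346396, 'cy': 242.29247467632538, 'R': array([[-0.02156808, -0.99949786, -0.02321327],
       [-0.99807211,  0.02287727, -0.05769491],
       [ 0.058197  ,  0.02192415, -0.99806435]]), 't': array([0.10826542, 0.56784441, 1.23852441])}
```

View pics/scene0.png

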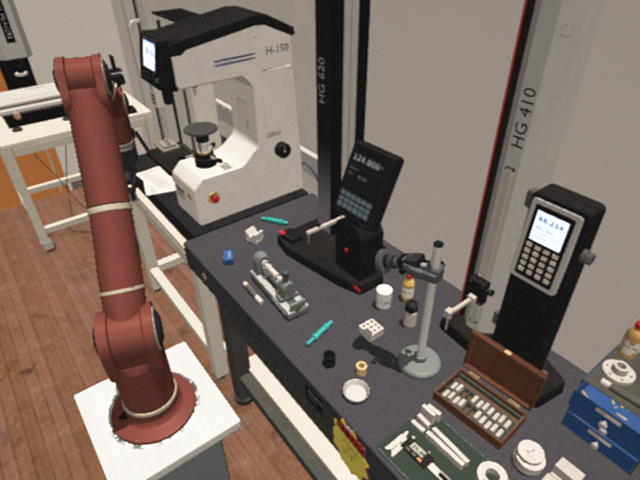

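View pics/top0.png

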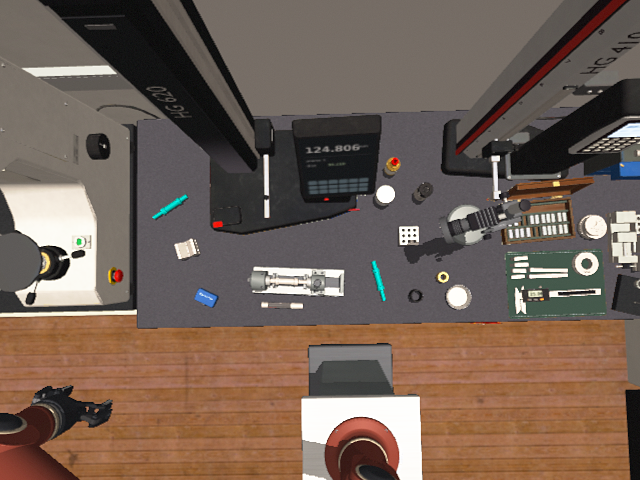

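The pictures show the bench centre at about top (297,281) / scene (277,285). The camera stand is at top (475,220), looking left toward the bench. The shaft candidates are the steel one in the bench at top (295,281), and two turquoise decoys at (378,280) and (170,207). The steel one in the vee rests fits the description. I'll enlarge it to confirm.

Run:
```python
import cv2,numpy as np
t=cv2.imread('pics/top0.png');s=cv2.imread('pics/scene0.png')
a=cv2.resize(t[250:310,235:355],(800,400),interpolation=cv2.INTER_CUBIC)
b=cv2.resize(t[185:265,400:560],(400,200),interpolation=cv2.INTER_CUBIC)
c=cv2.resize(s[230:390,365:465],(250,400),interpolation=cv2.INTER_CUBIC)
cv2.imwrite('pics/c1.png',a)
d=np.zeros((600,800,3),np.uint8)
d[:600,:400]=cv2.resize(s[235:355,370:450],(400,600),interpolation=cv2.INTER_CUBIC)
d[:200,400:]=b
d[200:600,400:]=cv2.resize(s[240:320,240:320],(400,400),interpolation=cv2.INTER_CUBIC)
cv2.imwrite('pics/c2.png',d)
```

```text
(no output)
```

View pics/c1.png

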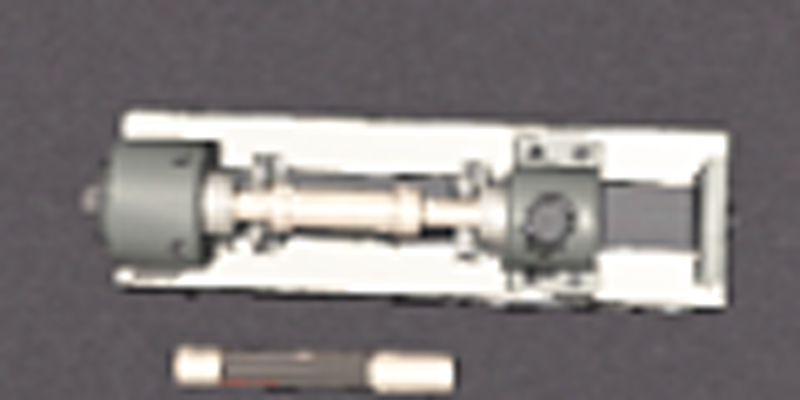

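View pics/c2.png

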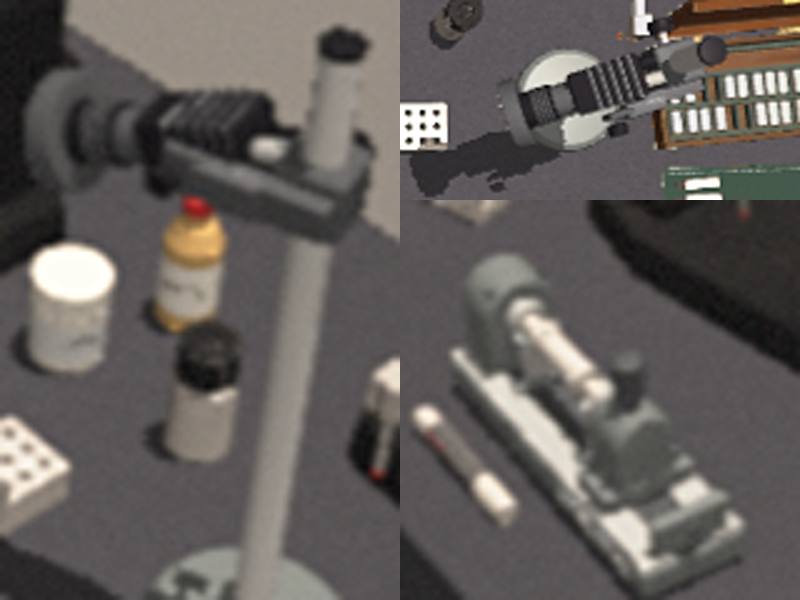

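Run:
```python
import cv2,numpy as np
t=cv2.imread('pics/top0.png');s=cv2.imread('pics/scene0.png')
a=cv2.resize(t[203:245,435:535],None,fx=8,fy=8,interpolation=cv2.INTER_CUBIC)[:280]
b=cv2.resize(s[238:278,370:470],None,fx=8,fy=8,interpolation=cv2.INTER_CUBIC)
d=np.vstack([a,b]).astype(float)
d=np.clip(255*(d/255)**.6,0,255).astype(np.uint8)
for k in range(0,800,80): d[::4,k]=(0,255,255)
for k in range(0,600,80): d[k,::4]=(0,255,255)
d[280]=(0,0,255)
cv2.imwrite('pics/c3.png',d)
```

```text
(no output)
```

View pics/c3.png

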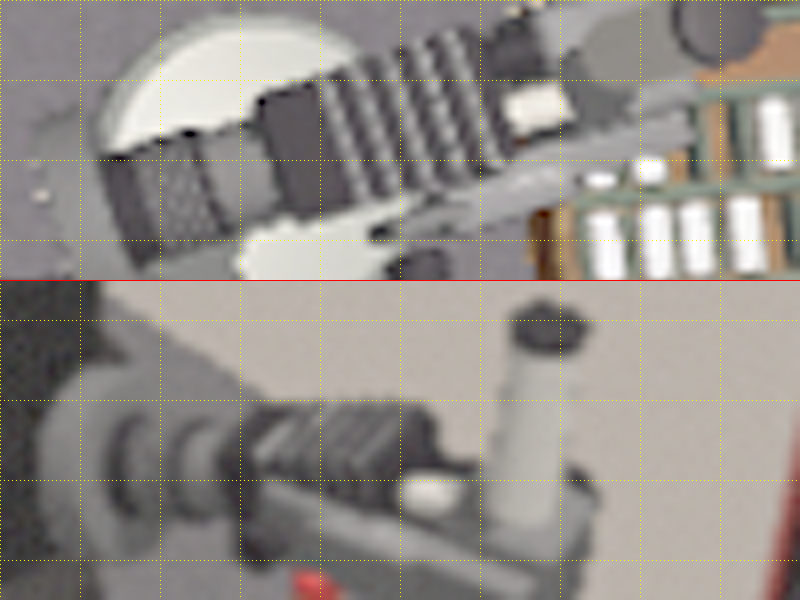

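Crop of the camera: the ring's front centre is near crop (75,236) in the top view and (85,458) in the scene view. The finned body runs along the optical axis. Next I triangulate these features, plus the bench.

```bash
cat > h.py <<'E'
import numpy as np, json
from rig import imaging
class C:
    def __init__(s,n):
        i=imaging.camera_info(n);s.R=np.array(i['R']);s.t=np.array(i['t']);s.f=240/np.tan(np.radians(i['vfov']/2));s.c=np.array([i['cx'],i['cy']]);s.o=-s.R.T@s.t
    def ray(s,p): 
        d=s.R.T@np.r_[(np.array(p)-s.c)/s.f,1];return d/np.linalg.norm(d)
    def plane(s,p,z): d=s.ray(p);return s.o+d*(z-s.o[2])/d[2]
    def proj(s,X): q=s.R@np.array(X)+s.t;return s.c+s.f*q[:2]/q[2]
T=C('top');S=C('scene')
def tri(a,b):
    d,e=T.ray(a),S.ray(b);A=np.c_[d,-e];k=np.linalg.lstsq(A,S.o-T.o,rcond=None)[0]
    P,Q=T.o+k[0]*d,S.o+k[1]*e;return (P+Q)/2,np.linalg.norm(P-Q)
E
python3 - <<'E'
from h import *
np.set_printoptions(precision=4,suppress=True)
print('cams',T.o,S.o)
t3=lambda x,y:(435+x/8-.44,203+y/8-.44)
s3=lambda x,y:(370+x/8-.44,238+(y-280)/8-.44)
P={}
for n,a,b in [('ring',(75,236),(85,458)),('barrel0',(125,210),(125,463)),('barrel1',(205,180),(175,468)),('boxfarfront',(258,95),(262,405)),('boxfarrear',(470,28),(425,403)),('boxnearfront',(298,215),(258,465)),('coltop',(715,22),(550,325))]:
    P[n],e=tri(t3(*a),s3(*b));print(n,P[n],e)
t1=lambda x,y:(235+x/6.667-.43,250+y/6.667-.43)
k,e=tri(t1(548,216),(240+229/5-.4,240+158/5-.4));print('knobtop',k,e)
for n,p,z in[('bushmouth',(232,203),.072),('collar-tail',(415,211),.072),('cupmouth',(480,212),.072),('bedTL',(122,113),.03),('bedBL',(112,287),.03),('bedTR',(730,132),.03),('bedBR',(725,306),.03)]:
    print(n,T.plane(t1(*p),z))
print('foot', T.plane((464,222),0.01))
E
```

```text
cams [0.497  0.0681 1.2714] [-0.1025 -0.8201  1.0052]
ring [ 0.57   -0.1707  0.2879] 0.00015977456997919495
barrel0 [ 0.5758 -0.1829  0.2908] 0.0015616254609413442
barrel1 [ 0.5811 -0.2009  0.2979] 0.005386234214079753
boxfarfront [ 0.6025 -0.2111  0.3173] 0.0016535858828266112
boxfarrear [ 0.6163 -0.2587  0.3396] 0.00022011386653478758
boxnearfront [ 0.5769 -0.2257  0.3141] 0.012053914567981047
coltop [ 0.6109 -0.2991  0.392 ] 0.003586549885938098
knobtop [0.4665 0.1058 0.1266] 0.0010884023347403717
bushmouth [0.4722 0.2305 0.072 ]
collar-tail [0.4676 0.1594 0.072 ]
cupmouth [0.4667 0.1342 0.072 ]
bedTL [0.5084 0.2801 0.03  ]
bedBL [0.4387 0.2851 0.03  ]
bedTR [0.4955 0.0356 0.03  ]
bedBR [0.4262 0.0393 0.03  ]
foot [ 0.6169 -0.2934  0.01  ]
```

Run:
```python
from h import *
np.set_printoptions(precision=1,suppress=True)
L=np.array([.570,-.1707,.288])
for h in(104,107,110):
  for t in(14,18,22,26):
    h_,t_=np.radians([h,t]);a=np.array([np.cos(h_)*np.cos(t_),np.sin(h_)*np.cos(t_),-np.sin(t_)])
    y=np.array([-np.sin(h_),np.cos(h_),0]);z=np.cross(a,y)
    ps=[];
    def sc(X): p=S.proj(X);return (p-[369.56,237.56])*8+[0,280]
    def tc(X): p=T.proj(X);return (p-[434.56,202.56])*8
    ring=np.array([sc(L-a*d+.03*(y*np.cos(k)+z*np.sin(k))) for k in np.arange(0,6.28,.1) for d in(0,.01)])
    rt=np.array([tc(L-a*d+.03*(y*np.cos(k)+z*np.sin(k))) for k in np.arange(0,6.28,.1) for d in(0,.01)])
    B=L-a*.04;d=sc(B)-sc(L);e=tc(L-a*.1)-tc(L)
    print(h,t,'scene slope %.2f'%(d[1]/d[0]),'topslope %.3f'%(e[1]/e[0]),'ringS',ring.min(0),ring.max(0),'ringT',rt.min(0),rt.max(0),'rear',sc(L-.127*a),tc(L-.127*a))
```

```text
104 14 scene slope 0.21 topslope -0.276 ringS [ 28.9 360.9] [166.9 560.6] ringT [ 43.3 116.7] [144.5 345.5] rear [459.  535.8] [568.9  99.8]
104 18 scene slope 0.14 topslope -0.277 ringS [ 27.2 360.1] [168.2 559.6] ringT [ 42.1 116.7] [145.  345.5] rear [454.9 509. ] [572.2  98.4]
104 22 scene slope 0.07 topslope -0.278 ringS [ 25.  359.7] [169.8 558.2] ringT [ 39.2 116.7] [147.  345.6] rear [448.8 481.8] [573.   97.7]
104 26 scene slope -0.01 topslope -0.279 ringS [ 22.4 358.8] [171.7 556.5] ringT [ 34.9 116.8] [150.4 345.8] rear [440.8 454.3] [571.2  97.8]
107 14 scene slope 0.17 topslope -0.330 ringS [ 33.  360.5] [163.6 560.2] ringT [ 37.6 116.6] [149.7 343.8] rear [469.4 524.4] [561.1  75.8]
107 18 scene slope 0.11 topslope -0.330 ringS [ 30.9 359.9] [165.1 559.1] ringT [ 36.7 116.7] [149.9 343.8] rear [465.1 497.9] [564.4  74.7]
107 22 scene slope 0.04 topslope -0.330 ringS [ 28.4 359.6] [167.1 557.5] ringT [ 34.3 116.7] [151.5 344.1] rear [458.8 471. ] [565.3  74.4]
107 26 scene slope -0.04 topslope -0.330 ringS [ 25.6 358.1] [169.3 556.1] ringT [ 30.7 116.6] [154.2 344.3] rear [450.5 443.9] [563.7  75. ]
110 14 scene slope 0.14 topslope -0.386 ringS [ 37.2 360.2] [160.2 559.8] ringT [ 32.1 116.9] [154.7 341.8] rear [478.6 512.6] [552.   52.3]
110 18 scene slope 0.07 topslope -0.385 ringS [ 34.9 359.7] [162.  558.5] ringT [ 31.4 117. ] [154.8 342. ] rear [474.2 486.4] [555.4  51.4]
110 22 scene slope 0.01 topslope -0.384 ringS [ 32.  359.2] [164.3 556.9] ringT [ 29.3 116.9] [156.  342.3] rear [467.8 459.8] [556.4  51.5]
110 26 scene slope -0.07 topslope -0.383 ringS [ 28.7 357.5] [166.9 556.1] ringT [ 26.3 116.8] [158.2 342.6] rear [459.2 433.1] [555.   52.6]
```

Run:
```python
import cv2,numpy as np
from rig import imaging
s=np.mean([imaging.camera('scene').astype(float) for _ in range(4)],0)[...,::-1]
d=cv2.resize(s[245:287,371:431],None,fx=13,fy=13,interpolation=cv2.INTER_CUBIC)
d=np.clip(255*(np.clip(d,0,255)/200)**.6,0,255).astype(np.uint8)
cv2.imwrite('pics/c4.png',d)
```

```text
(no output)
```

View pics/c4.png

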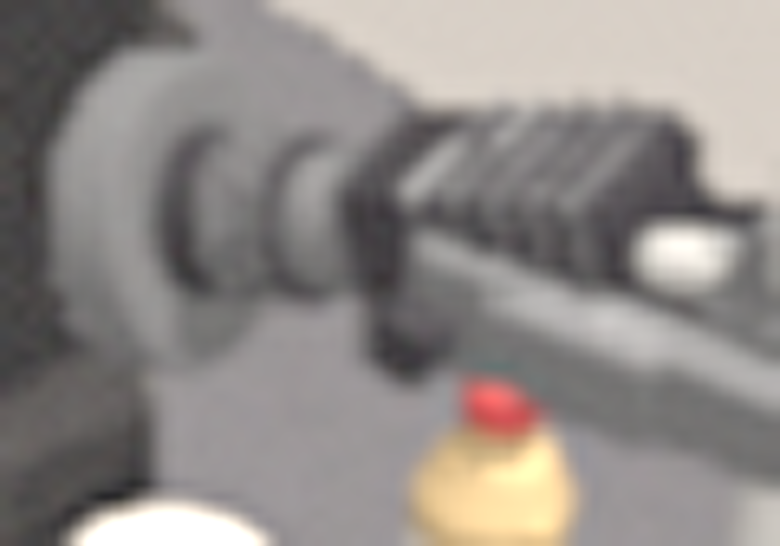

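The ring and body slopes give a heading of about 107° and a tilt of about 21.5°. With lens_front at (.570,-.171,.288), the focus point is about (.546,-.091,.255). The moves can't tilt the tool, so I'll tilt the shaft in the grip by pressing its thick end on the headstock. First I turn the tool so it closes across the bench.

```bash
cat >> h.py <<'E'
from rig import monitor
from scipy.spatial.transform import Rotation as Ro
def go(X,head=None):
    s=monitor.observe();R=Ro.from_quat(s['tcp_rot']).as_matrix();d=R.T@(np.array(X)-s['eef_pos'])
    hd=np.degrees(np.arctan2(R[1,1],R[0,1]))
    print('clk %.2f'%s['clock'],'tcp',np.round(s['eef_pos'],4),'tool delta',np.round(d,4),'closing heading %.2f'%hd,'tilt %.2f'%np.degrees(np.arccos(-R[2,2])),'q',np.round(s['qpos'],2),'F',np.round(s['contact_force'],1),'w %.3f g %.1f'%(s['width'],s['gripper_force']))
E
python3 -m crank '{"commands":[{"translation":[0,0,0],"spin":0.115},{"translation":[0,0,0],"spin":0.115},{"translation":[0,0,0],"spin":0.115},{"translation":[0,0,0],"spin":0.115},{"translation":[0,0,0],"spin":0.115},{"translation":[0,0,0],"spin":0.115},{"translation":[0,0,0],"spin":0.115},{"translation":[0,0,0],"spin":0.115},{"translation":[0,0,0],"spin":0.115},{"translation":[0,0,0],"spin":0.115},{"translation":[0,0,0],"spin":0.115}]}'
python3 -c "
from h import *
go([.4655,.1058,.20])"
```

```text
clock: 1.22
eef_pos: [0.2274, 0.6088, 0.2422]
tcp_rot: [0.727, 0.687, -0.0, -0.0]
contact_force: [0.0, 0.8, -0.1]
width: 1.005
gripper_force: 0.0
clk 1.22 tcp [0.2274 0.6088 0.2422] tool delta [-0.4885  0.2666  0.0422] closing heading -3.29 tilt 0.02 q [-1.43  0.63  0.33  1.43 -0.21  1.11 -1.12] F [ 0.   0.8 -0.1] w 1.005 g 0.0
```

```bash
python3 -m crank '{"commands":[{"translation":[-0.035,0.019,0],"spin":0},{"translation":[-0.035,0.019,0],"spin":0},{"translation":[-0.035,0.019,0],"spin":0},{"translation":[-0.035,0.019,0],"spin":0},{"translation":[-0.035,0.019,0],"spin":0},{"translation":[-0.035,0.019,0],"spin":0},{"translation":[-0.035,0.019,0],"spin":0},{"translation":[-0.035,0.019,0],"spin":0},{"translation":[-0.035,0.019,0],"spin":0},{"translation":[-0.035,0.019,0],"spin":0},{"translation":[-0.035,0.019,0],"spin":0},{"translation":[-0.035,0.019,0],"spin":0},{"translation":[-0.035,0.019,0],"spin":0},{"translation":[-0.0335,0.0196,0.03],"spin":0},{"translation":[0,0,0],"spin":0},{"translation":[0,0,0],"spin":0}]}' 0.7
python3 - <<'E'
from h import *
import cv2
go([.4655,.1058,.108])
t=imaging.camera('top')[245:305,265:345,::-1];s=imaging.camera('scene')[220:310,240:340,::-1]
d=np.hstack([cv2.resize(t,(400,300),interpolation=2),cv2.resize(s,(333,300),interpolation=2)])
cv2.imwrite('pics/k1.png',d)
E
```

```text
clock: 2.55
eef_pos: [0.4657, 0.1098, 0.216]
tcp_rot: [0.727, 0.686, -0.001, -0.0]
contact_force: [-0.2, 0.4, 0.6]
width: 0.702
gripper_force: 0.0
clk 2.55 tcp [0.4657 0.1098 0.216 ] tool delta [-0.0038  0.0003  0.108 ] closing heading -3.31 tilt 0.15 q [-0.57  0.41  0.4   1.95 -0.21  0.83 -0.11] F [-0.2  0.4  0.6] w 0.702 g 0.0
```

View pics/k1.png

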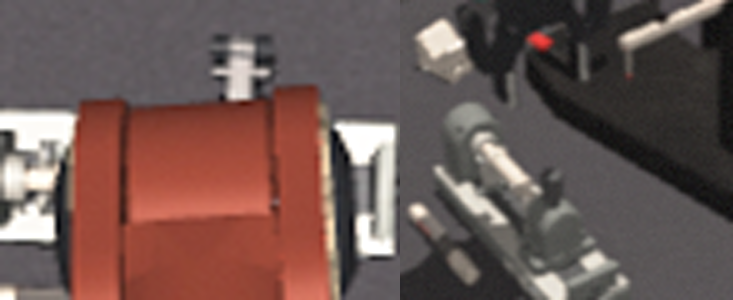

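The picture shows the arm hiding the knob from above. In the scene view the fingers hang above it with open space below. I'll descend and grip.

```bash
python3 -m crank '{"commands":[{"translation":[-0.0038,0,0.03],"spin":0},{"translation":[0,0,0.03],"spin":0},{"translation":[0,0,0.03],"spin":0},{"translation":[0,0,0.018],"spin":0},{"translation":[0,0,0],"spin":0},{"translation":[0,0,0],"spin":0}]}' && python3 -m crank '{"commands":[{"translation":[0,0,0],"spin":0},{"translation":[0,0,0],"spin":0},{"translation":[0,0,0],"spin":0},{"translation":[0,0,0],"spin":0},{"translation":[0,0,0],"spin":0},{"translation":[0,0,0],"spin":0},{"translation":[0,0,0],"spin":0},{"translation":[0,0,0],"spin":0}]}' 0
python3 -c "
from h import *
go([.4655,.1058,.108])"
```

```text
clock: 3.15
eef_pos: [0.4652, 0.1102, 0.1088]
tcp_rot: [0.724, 0.69, -0.0, -0.001]
contact_force: [-0.5, 1.4, -0.0]
width: 0.699
gripper_force: 0.0
clock: 3.82
eef_pos: [0.4638, 0.1092, 0.1101]
tcp_rot: [0.725, 0.689, -0.001, -0.002]
contact_force: [-5.1, 1.2, 7.9]
width: 0.198
gripper_force: 58.4
clk 3.82 tcp [0.4638 0.1092 0.1101] tool delta [-0.0033  0.0018  0.0021] closing heading -2.95 tilt 0.21 q [-0.49  0.57  0.31  2.06 -0.32  0.56  0.  ] F [-5.1  1.2  7.9] w 0.198 g 58.4
```

```bash
python3 -m crank '{"commands":[{"translation":[-0.005,0,0],"spin":0},{"translation":[-0.005,0,0],"spin":0},{"translation":[-0.005,0,0],"spin":0},{"translation":[-0.005,0,0],"spin":0},{"translation":[-0.005,0,0],"spin":0},{"translation":[-0.005,0,0],"spin":0},{"translation":[-0.005,0,0],"spin":0},{"translation":[-0.004,0,0],"spin":0},{"translation":[0,0,0],"spin":0},{"translation":[0,0,0],"spin":0}]}'
python3 -c "
from h import *
go([.4618,.068,.108])"
```

```text
clock: 4.65
eef_pos: [0.4616, 0.0702, 0.1101]
tcp_rot: [0.725, 0.689, -0.001, -0.002]
contact_force: [-5.4, 0.4, 9.5]
width: 0.202
gripper_force: 58.6
clk 4.65 tcp [0.4616 0.0702 0.1101] tool delta [-0.0022  0.0003  0.0021] closing heading -2.96 tilt 0.23 q [-0.4   0.56  0.3   2.09 -0.31  0.54  0.07] F [-5.4  0.4  9.5] w 0.202 g 58.6
```

```bash
python3 -m crank '{"commands":[{"translation":[-0.002,0,0],"spin":0},{"translation":[-0.002,0,0],"spin":0},{"translation":[0,0,0],"spin":0},{"translation":[0,0,0],"spin":0},{"translation":[0,0,0],"spin":0},{"translation":[0,0,0],"spin":0}]}'
```

```text
clock: 5.15
eef_pos: [0.4616, 0.0698, 0.1101]
tcp_rot: [0.724, 0.69, 0.001, -0.003]
contact_force: [-4.6, 7.9, 8.7]
width: 0.195
gripper_force: 58.6
```

The tailstock is against its stop: 39.4 mm of travel and the push force is rising. Now I release, rise and go above the shaft.

```bash
python3 -m crank '{"commands":[{"translation":[0.004,0,0],"spin":0},{"translation":[0,0,0],"spin":0},{"translation":[0,0,0],"spin":0},{"translation":[0,0,0],"spin":0},{"translation":[0,0,-0.02],"spin":0},{"translation":[0,0,-0.035],"spin":0},{"translation":[0,0,-0.035],"spin":0},{"translation":[0.03,0,0],"spin":0},{"translation":[0.03,0,0],"spin":0},{"translation":[0.03,0,0],"spin":0},{"translation":[0.026,0,0],"spin":0},{"translation":[0,0,0],"spin":0},{"translation":[0,0,0],"spin":0},{"translation":[0,0,0],"spin":0}]}' 0.6
python3 - <<'E'
from h import *
import cv2
go([.4690,.1876,.064])
t=imaging.camera('top')[230:330,230:370,::-1];s=imaging.camera('scene')[220:320,235:335,::-1]
d=np.hstack([cv2.resize(t,(420,300),interpolation=2),cv2.resize(s,(300,300),interpolation=2)])
cv2.imwrite('pics/k2.png',d)
E
```

```text
clock: 6.32
eef_pos: [0.4697, 0.1841, 0.1987]
tcp_rot: [0.726, 0.688, -0.001, 0.0]
contact_force: [-0.5, -0.5, -0.1]
width: 0.6
gripper_force: 0.0
clk 6.32 tcp [0.4697 0.1841 0.1987] tool delta [ 0.0037 -0.0009  0.1347] closing heading -3.06 tilt 0.08 q [-0.68  0.47  0.38  1.9  -0.23  0.82 -0.23] F [-0.5 -0.5 -0.1] w 0.600 g 0.0
```

View pics/k2.png

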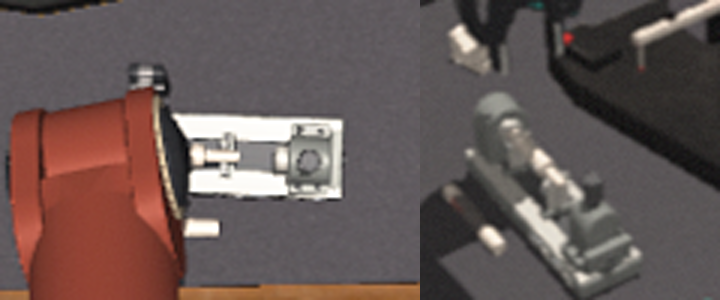

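The tailstock is back at the stop (crop (310,160)) and the shaft still lies in the rests. I'll descend and grip.

```bash
python3 -m crank '{"commands":[{"translation":[0.0037,-0.0008,0.03],"spin":0},{"translation":[0,0,0.03],"spin":0},{"translation":[0,0,0.03],"spin":0},{"translation":[0,0,0.03],"spin":0},{"translation":[0,0,0.014],"spin":0},{"translation":[0,0,0],"spin":0},{"translation":[0,0,0],"spin":0}]}' 0.45
python3 -m crank '{"commands":[{"translation":[0,0,0],"spin":0},{"translation":[0,0,0],"spin":0},{"translation":[0,0,0],"spin":0},{"translation":[0,0,0],"spin":0},{"translation":[0,0,0],"spin":0},{"translation":[0,0,0],"spin":0},{"translation":[0,0,0],"spin":0}]}' 0
python3 -c "
from h import *
go([.4690,.1876,.064])"
```

```text
clock: 7.0
eef_pos: [0.4691, 0.1877, 0.0646]
tcp_rot: [0.726, 0.688, -0.001, 0.0]
contact_force: [0.2, 0.2, 0.9]
width: 0.449
gripper_force: 0.0
clock: 7.58
eef_pos: [0.4686, 0.1891, 0.0662]
tcp_rot: [0.725, 0.688, 0.0, -0.0]
contact_force: [-2.9, 0.2, 5.6]
width: 0.166
gripper_force: 58.4
clk 7.58 tcp [0.4686 0.1891 0.0662] tool delta [-0.0014  0.0005  0.0022] closing heading -3.00 tilt 0.04 q [-0.6   0.67  0.27  2.02 -0.35  0.5  -0.13] F [-2.9  0.2  5.6] w 0.166 g 58.4
```

```bash
python3 -m crank '{"commands":[{"translation":[-0.003,0,0],"spin":0},{"translation":[-0.003,0,0],"spin":0},{"translation":[-0.003,0,0],"spin":0},{"translation":[-0.002,0,0],"spin":0},{"translation":[0,0,0],"spin":0},{"translation":[0,0,0],"spin":0}]}'
python3 -m crank '{"commands":[{"translation":[0,0,-0.005],"spin":0},{"translation":[0,0,-0.01],"spin":0},{"translation":[0,0,-0.02],"spin":0},{"translation":[0,0,-0.025],"spin":0},{"translation":[0,0,-0.02],"spin":0},{"translation":[0,0,0],"spin":0},{"translation":[0,0,0],"spin":0},{"translation":[0,0,0],"spin":0}]}'
python3 -c "
from h import *
go([.4690,.1876,.064])"
```

```text
clock: 8.08
eef_pos: [0.4681, 0.1802, 0.0662]
tcp_rot: [0.725, 0.689, 0.001, -0.001]
contact_force: [-3.4, 3.1, 6.9]
width: 0.167
gripper_force: 58.5
clock: 8.75
eef_pos: [0.468, 0.1778, 0.1446]
tcp_rot: [0.725, 0.688, -0.0, -0.0]
contact_force: [-0.2, 0.2, -1.0]
width: 0.164
gripper_force: 58.5
clk 8.75 tcp [0.468  0.1778 0.1446] tool delta [0.0098 0.0005 0.0806] closing heading -2.99 tilt 0.04 q [-0.64  0.54  0.35  1.97 -0.28  0.68 -0.17] F [-0.2  0.2 -1. ] w 0.164 g 58.5
```

Step 2's lift is done. To tilt the thin end up, I press it down from the +y side over the headstock's rear top edge, so I move the grip to y≈0.33 first.

```bash
python3 -m crank '{"commands":[{"translation":[0.03,0,0],"spin":0},{"translation":[0.03,0,0],"spin":0},{"translation":[0.03,0,0],"spin":0},{"translation":[0.03,0,0],"spin":0},{"translation":[0.03,0,0],"spin":0},{"translation":[0.0024,0.0005,0.01],"spin":0},{"translation":[0,0,0.01],"spin":0},{"translation":[0,0,0],"spin":0},{"translation":[0,0,0],"spin":0},{"translation":[0,0,0],"spin":0}]}'
python3 - <<'E'
from h import *
import cv2
go([.4766,.33,.1])
t=imaging.camera('top')[220:320,180:300,::-1];s=imaging.camera('scene')[200:300,220:320,::-1]
d=np.hstack([cv2.resize(t,(480,400),interpolation=2),cv2.resize(s,(320,400)[:0] or (320,320),interpolation=2)[:320]] if 0 else [cv2.resize(t,(480,400),interpolation=2),cv2.resize(s[:,10:90],(320,400),interpolation=2)])
cv2.imwrite('pics/k3.png',d)
E
```

```text
clock: 9.58
eef_pos: [0.4772, 0.3281, 0.1245]
tcp_rot: [0.726, 0.687, -0.001, 0.0]
contact_force: [-0.1, -0.7, -0.7]
width: 0.166
gripper_force: 58.5
clk 9.58 tcp [0.4772 0.3281 0.1245] tool delta [ 0.0019 -0.0007  0.0245] closing heading -3.15 tilt 0.11 q [-0.86  0.67  0.35  1.77 -0.31  0.76 -0.41] F [-0.1 -0.7 -0.7] w 0.166 g 58.5
```

View pics/k3.png

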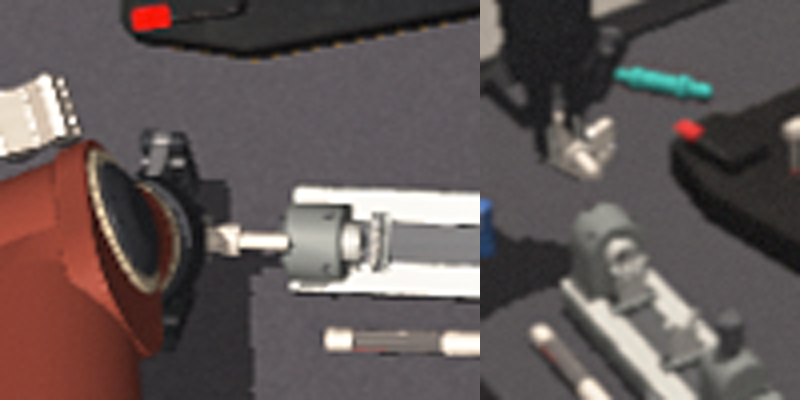

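```bash
python3 -c "
from h import *
print(T.plane((251.6,280.1),.13),T.plane((251.4,280.1),.09),T.plane((180+222/4,280.1),.13),T.plane((180+238/4,280.1),.13))"
```

```text
[0.47413297 0.26661278 0.13      ] [0.47334215 0.27408299 0.09      ] [0.4749714  0.30648419 0.13      ] [0.47476297 0.29657223 0.13      ]
```

The thin face is at y≈.267 and the headstock's rear edge at ≈.274. I'll move 6 mm further over the block, then press down slowly.

```bash
python3 -m crank '{"commands":[{"translation":[-0.006,0,0.01],"spin":0},{"translation":[0,0,0.01],"spin":0},{"translation":[0,0,0.005],"spin":0},{"translation":[0,0,0.003],"spin":0},{"translation":[0,0,0.003],"spin":0},{"translation":[0,0,0.003],"spin":0},{"translation":[0,0,0],"spin":0}]}'
python3 -m crank '{"commands":[{"translation":[0,0,0.003],"spin":0},{"translation":[0,0,0.003],"spin":0},{"translation":[0,0,0.003],"spin":0},{"translation":[0,0,0],"spin":0},{"translation":[0,0,0],"spin":0}]}'
```

```text
clock: 10.27
eef_pos: [0.4762, 0.3246, 0.0914]
tcp_rot: [0.725, 0.689, -0.0, -0.0]
contact_force: [-2.3, 0.1, 4.7]
width: 0.164
gripper_force: 59.7
clock: 10.68
eef_pos: [0.4769, 0.3256, 0.0832]
tcp_rot: [0.725, 0.689, 0.001, -0.0]
contact_force: [-1.9, 0.3, 5.4]
width: 0.159
gripper_force: 61.0
```

```bash
python3 -m crank '{"commands":[{"translation":[0,0,0.003],"spin":0},{"translation":[0,0,0.003],"spin":0},{"translation":[0,0,0],"spin":0},{"translation":[0,0,0],"spin":0}]}'
python3 -m crank '{"commands":[{"translation":[0,0,-0.02],"spin":0},{"translation":[0,0,-0.03],"spin":0},{"translation":[0,0,-0.03],"spin":0},{"translation":[0,0,-0.03],"spin":0},{"translation":[0,0,-0.03],"spin":0},{"translation":[0,0,-0.02],"spin":0},{"translation":[0,0,0],"spin":0},{"translation":[0,0,0],"spin":0}]}'
python3 - <<'E'
from h import *
go([.5295,-.0381,.2334])
E
```

```text
clock: 11.02
eef_pos: [0.4769, 0.3256, 0.0772]
tcp_rot: [0.725, 0.689, 0.001, -0.0]
contact_force: [-1.3, 1.1, 5.6]
width: 0.165
gripper_force: 62.4
clock: 11.68
eef_pos: [0.477, 0.3249, 0.2369]
tcp_rot: [0.725, 0.689, 0.002, 0.0]
contact_force: [-0.4, -0.2, -1.9]
width: 0.165
gripper_force: 61.0
clk 11.68 tcp [0.477  0.3249 0.2369] tool delta [-0.3598  0.0712  0.0029] closing heading -2.96 tilt 0.17 q [-0.89  0.53  0.41  1.66 -0.24  1.   -0.46] F [-0.4 -0.2 -1.9] w 0.165 g 61.0
```

```bash
python3 -m crank '{"commands":[{"translation":[0,0,0],"spin":-0.1163},{"translation":[0,0,0],"spin":-0.1163},{"translation":[0,0,0],"spin":-0.1163},{"translation":[0,0,0],"spin":0},{"translation":[0,0,0],"spin":0}]}'
python3 - <<'E'
from h import *
go([.518,0,.227])
E
```

```text
clock: 12.1
eef_pos: [0.4758, 0.3239, 0.2342]
tcp_rot: [0.596, 0.803, -0.001, -0.001]
contact_force: [0.6, 0.3, -1.6]
width: 0.167
gripper_force: 61.0
clk 12.10 tcp [0.4758 0.3239 0.2342] tool delta [-0.3223 -0.0534  0.0076] closing heading 16.84 tilt 0.19 q [-0.83  0.52  0.31  1.66 -0.18  0.99 -0.17] F [ 0.6  0.3 -1.6] w 0.167 g 61.0
```

```bash
python3 -m crank '{"commands":[{"translation":[-0.0322,-0.0053,0.0008],"spin":0},{"translation":[-0.0322,-0.0053,0.0008],"spin":0},{"translation":[-0.0322,-0.0053,0.0008],"spin":0},{"translation":[-0.0322,-0.0053,0.0008],"spin":0},{"translation":[-0.0322,-0.0053,0.0008],"spin":0},{"translation":[-0.0322,-0.0053,0.0008],"spin":0},{"translation":[-0.0322,-0.0053,0.0008],"spin":0},{"translation":[-0.0322,-0.0053,0.0008],"spin":0},{"translation":[-0.0322,-0.0053,0.0008],"spin":0},{"translation":[-0.0322,-0.0053,0.0008],"spin":0},{"translation":[0,0,0],"spin":0},{"translation":[0,0,0],"spin":0},{"translation":[0,0,0],"spin":0}]}'
python3 - <<'E'
from h import *
import cv2
go([.5295,-.0381,.227])
t=imaging.camera('top')[195:285,365:485,::-1];s=imaging.camera('scene')[235:335,330:430,::-1]
cv2.imwrite('pics/t4.png',t)
d=np.vstack([cv2.resize(t,None,fx=5,fy=5,interpolation=2)[:300],cv2.resize(s[:50],(600,300),interpolation=2)])
d=np.vstack([cv2.resize(t,(480,360),interpolation=2)]) 
e=cv2.resize(s,(400,400),interpolation=2)
o=np.zeros((400,800,3),np.uint8);o[:300,:400]=cv2.resize(t,(400,300),interpolation=2);o[:,400:]=e
o=np.clip(255*(o/255.)**.6,0,255).astype(np.uint8)
cv2.imwrite('pics/k4.png',o)
E
```

```text
clock: 13.18
eef_pos: [0.5197, 0.0016, 0.2272]
tcp_rot: [0.595, 0.803, -0.0, -0.001]
contact_force: [0.0, 1.7, -0.6]
width: 0.163
gripper_force: 61.0
clk 13.18 tcp [0.5197 0.0016 0.2272] tool delta [-0.0408 -0.0022  0.0001] closing heading 16.92 tilt 0.10 q [-0.28  0.45  0.34  1.83 -0.19  0.9   0.44] F [ 0.   1.7 -0.6] w 0.163 g 61.0
```

View pics/k4.png

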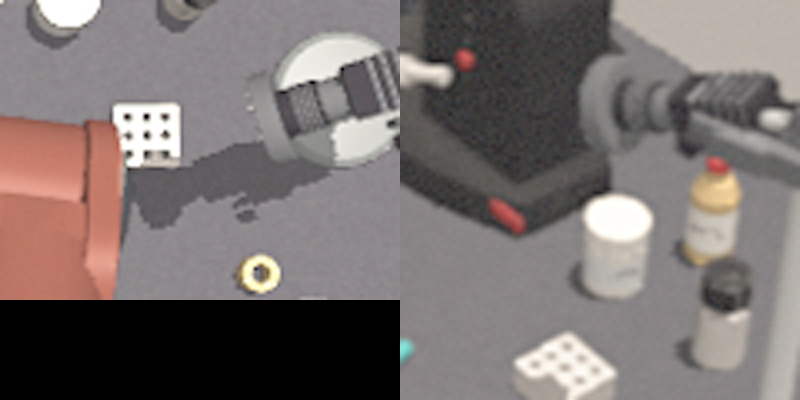

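Run:
```python
from h import *
import cv2
a=np.array([-.272,.890,-.3665])
G=np.array([.5197,.0016,.2332])
for d in(0,.02,.04,.06):print(d,T.proj(G-a*d),S.proj(G-a*d))
s=imaging.camera('scene');cv2.imwrite('pics/s5.png',s[:,:,::-1])
s0=cv2.imread('pics/scene0.png')[:,:,::-1]
print('chg',np.abs(s.astype(int)-s0).max(2)[150:340:1,:].shape)
f=S.proj(G-a*.06).astype(int)
D=np.abs(s.astype(int)-s0).max(2)
y0,x0=f[1]-12,f[0]-22
for r in range(y0,y0+28,1): print(r,' '.join('%3d'%v for v in s[r,x0:x0+34].mean(1)))
print(x0)
```

```text
0 [361.39446191 258.26696494] [321.17078441 252.04701505]
0.02 [369.56587443 255.56288253] [326.82705852 252.24474307]
0.04 [377.8555358  252.81966924] [332.6021045  252.44662302]
0.06 [386.26603148 250.03646947] [338.49970306 252.65278709]
chg (190, 640)
240  36  35  35  32  31  30  31  30  30  33  33  32  31  42  48  54  52  52  48  41  26  24  19  22  25  22  19  20  19  25  32  31  27  16
241  33  37  35  32  34  32  31  32  34  31  31  31  31  42  51  53  51  48  48  36  27  23  22  21  19  15  24  22  21  20  23  26  22  19
242  33  39  43  41  31  34  34  32  34  30  32  30  31  44  48  51  49  52  47  38  25  22  20  17  17  19  22  29  22  18  20  16  18  22
243  30  41  45  44  36  33  35  33  30  34  43  41  43  50  46  51  50  48  48  38  26  20  18  22  23  22  22  19  20  19  21  20  22  23
244  30  33  35  34  30  31  30  29  26  42  66  71  59  49  51  47  48  46  46  40  28  19  16  27  17  19  21  22  22  23  31  25  24  23
245  29  30  28  32  32  32  25  29  26  37  64  76  67  55  52  51  46  50  44  35  24  15  22  23  20  19  18  24  16  24  30  29  17  21
246 
[... 2379 characters left out ...]
  39  41  41  38  42  44  43  41  41  43  41  43  46  44  43  48  44  45  41  39  29  23  19  21  19  16  19  18  23  22  20  19  22  19
264  32  36  40  38  40  46  42  44  43  41  38  43  38  43  44  46  46  45  48  46  34  34  26  24  20  25  16  19  22  22  23  16  18  23
265  27  33  33  41  39  43  44  45  43  43  39  45  41  45  42  41  47  45  44  46  47  42  34  25  24  19  22  20  17  21  18  28  27  14
266  23  23  31  32  37  42  43  44  42  41  44  42  40  38  43  45  46  45  42  48  46  43  42  36  24  18  23  20  21  20  21  18  21  24
267  20  19  25  26  28  37  41  41  43  40  42  39  41  39  43  38  43  42  46  46  47  49  42  41  37  23  24  19  20  23  23  17  26  16
316
```

Run:
```python
from h import *
np.set_printoptions(precision=4,suppress=True)
h=np.radians(106.9);n=np.array([-np.sin(h),np.cos(h),0]);u=np.array([np.cos(h),np.sin(h),0]);n=np.array([np.sin(h),-np.cos(h),0])
P=np.array([.5197,.0016,.2332])
def pt(p):
    d=S.ray(p);X=S.o+d*((P-S.o)@n)/(d@n);return X,(X-P)@u,X[2]
for p in[(340.2,253.6),(340.7,253.5),(335.5,252.5),(330,252.0)]:
    X,s,z=pt(p);print(p,X,'along %.4f z %.4f'%(s,z))
for t in(10,13,16,19,22):
    t_=np.radians(t);a=np.array([np.cos(h)*np.cos(t_),np.sin(h)*np.cos(t_),-np.sin(t_)])
    print(t,[S.proj(P-a*d) for d in(.0255,.041,.06)])
```

```text
(340.2, 253.6) [ 0.5375 -0.057   0.2545] along -0.0612 z 0.2545
(340.7, 253.5) [ 0.538  -0.0585  0.2555] along -0.0628 z 0.2555
(335.5, 252.5) [ 0.5332 -0.0429  0.2517] along -0.0465 z 0.2517
(330, 252.0) [ 0.5281 -0.0261  0.2458] along -0.0289 z 0.2458
10 [array([328.8183, 253.9628]), array([333.5539, 255.1491]), array([339.4511, 256.6265])]
13 [array([328.737 , 253.5361]), array([333.426 , 254.4588]), array([339.2692, 255.6088])]
16 [array([328.6346, 253.1048]), array([333.2636, 253.7608]), array([339.0358, 254.5788])]
19 [array([328.5114, 252.6701]), array([333.0672, 253.0569]), array([338.7514, 253.5394])]
22 [array([328.3677, 252.2334]), array([332.8372, 252.3492]), array([338.4167, 252.4937])]
```

Run:
```python
from h import *
import cv2
s=np.mean([imaging.camera('scene').astype(float) for _ in range(6)],0)
print('    ',' '.join('%3d'%x for x in range(294,322)))
for r in range(242,264): print(r,' ',' '.join('%3d'%v for v in s[r,294:322].mean(1)))
```

```text
294 295 296 297 298 299 300 301 302 303 304 305 306 307 308 309 310 311 312 313 314 315 316 317 318 319 320 321
242    22  28  35  43  46  45  43  42  43  42  46  46  41  43  45  40  34  33  32  32  31  31  32  41  44  40  35  33
243    31  39  43  46  46  44  43  43  43  43  46  47  41  38  38  36  30  29  32  33  31  30  31  40  45  45  39  32
244    43  45  46  45  44  43  43  43  46  44  44  46  44  38  32  32  29  28  31  33  32  31  31  32  35  36  34  31
245    46  45  43  44  43  44  42  44  44  43  45  47  48  45  37  32  27  28  30  32  33  30  30  31  29  30  31  31
246    46  45  46  44  43  44  43  44  44  44  45  45  46  45  46  38  28  27  29  30  32  30  30  32  30  30  30  31
247    46  45  45  44  44  44  44  43  44  44  44  43  43  45  48  51  43  35  30  27  28  28  30  32  30  29  31  30
248    45  46  46  43  44  44  44  43  44  43  44  43  42  49  72  89  86  73  57  41  30  26  27  30  31  30  33  38
249    46  46  46  45  45  44  44  44  43  44  44  42  41  59 101 124 124 119 105  84  67  46  32  30  30  28  38  64
250    45  46  47  46  44  46  46  46  44  4
[... 907 characters left out ...]
24  20  21  23  21  22  24  23  23  25  29  33  40  42  42  44  46  44  46  46  44  43  49  61  57  51  74 102
259    48  32  21  20  22  22  23  22  24  22  24  26  30  36  39  42  46  45  45  46  43  42  44  50  55  73  96 105
260    79  61  39  23  21  18  20  22  21  23  22  23  25  28  30  35  40  43  44  44  44  43  43  42  43  56  67  68
261    89  82  65  48  31  23  19  21  22  21  24  23  21  24  24  27  32  37  41  41  41  42  42  41  41  40  41  43
262    92  90  86  79  65  45  31  23  19  21  24  24  22  24  23  24  26  28  33  37  40  40  41  41  40  39  42  42
263    88  89  89  89  85  79  60  35  22  19  19  22  20  21  23  23  24  24  24  30  34  37  39  40  41  39  41  43
```

```bash
python3 -m crank '{"commands":[{"translation":[-0.012,-0.001,-0.001],"spin":0},{"translation":[-0.012,-0.001,-0.001],"spin":0},{"translation":[-0.008,0,-0.0005],"spin":0},{"translation":[-0.004,0,0],"spin":0},{"translation":[0,0,0],"spin":0},{"translation":[0,0,0],"spin":0},{"translation":[0,0,0],"spin":0},{"translation":[0,0,0],"spin":0}]}'
python3 - <<'E'
from h import *
go([.5197+.0083,.0016-.035,.2297])
F=np.array([.5454,-.0903,.256]);print(S.proj(F),T.proj(F))
s=np.mean([imaging.camera('scene').astype(float) for _ in range(4)],0)
f=S.proj(F).astype(int)
print('    ',' '.join('%3d'%x for x in range(f[0]-14,f[0]+8)))
for r in range(f[1]-8,f[1]+9): print(r,' ',' '.join('%3d'%v for v in s[r,f[0]-14:f[0]+8].mean(1)))
t=np.mean([imaging.camera('top').astype(float) for _ in range(4)],0)
f=T.proj(F).astype(int)
print('top  ',' '.join('%3d'%x for x in range(f[0]-14,f[0]+10)))
for r in range(f[1]-9,f[1]+9): print(r,' ',' '.join('%3d'%v for v in t[r,f[0]-14:f[0]+10].mean(1)))
E
```

```text
clock: 14.3
eef_pos: [0.5286, -0.0334, 0.2302]
tcp_rot: [0.594, 0.804, 0.0, -0.0]
contact_force: [-0.8, -0.8, -1.2]
width: 0.166
gripper_force: 61.0
clk 14.30 tcp [ 0.5286 -0.0334  0.2302] tool delta [ 0.0002 -0.0005  0.0005] closing heading 17.07 tilt 0.04 q [-0.21  0.46  0.34  1.8  -0.19  0.92  0.51] F [-0.8 -0.8 -1.2] w 0.166 g 61.0
[350.81456932 258.14115964] [403.83647153 245.33872237]
     336 337 338 339 340 341 342 343 344 345 346 347 348 349 350 351 352 353 354 355 356 357
250    31  60  81  64  29  18  17  22  36  57  72  64  39  22  21  22  21  22  23  22  20  22
251    27  48  73  56  23  16  19  19  26  44  53  44  32  21  21  25  20  19  23  22  24  22
252    36  49  66  55  61  84  92  65  30  27  31  30  24  21  20  20  21  20  19  19  21  20
253    77  72  75  87 138 175 181 140  83  40  19  16  17  16  17  19  20  19  22  21  24  23
254   114 111 111 139 194 216 206 181 147  92  36  18  16  16  15  15  15  17  20  19  21  20
255   127 125 134 179 214 216 203 198 190 151 118 113 118 120 105  86  75  50  24  18  21  22
256   130 129 140 180 201 197 196 207 217 214 214
[... 2222 characters left out ...]
  92  92  96 106 118 126 131 138 140 141 143 144 146 146 146 146 145 142 142 142 139 111
248    99  96  96  94  94  94  93  92  92  96 102 112 125 130 138 138 140 143 143 145 145 147 140 103
249    99  97  97  96  95  95  95  95  95  95  94  93  93  92  96 102 112 125 130 138 140 142 131  84
250    98  95  97  97  95  95  95  95  96  95  96  95  95  95  94  94  93  93  95 100 113 126 120  82
251    98  96  97  97  96  94  95  96  96  95  95  95  95  95  95  95  96  98  99 100 100 100 100  92
252    96  96  97  97  97  96  96  96  95  95  96  95  95  95  95  97  98  98  99 101 101 101 102 104
253    96  96  97  97  96  96  95  96  95  96  95  95  96  95  96  98  98  99  99 101 101 101 102 103
```

The thin face is at scene pixel (351.5,257.7) and the focus point projects to (350.8,258.1). The shaft's slope also matches the optical axis, so I'm handing in.

```bash
python3 -m crank '{"commands":[{"translation":[0,0,0],"spin":0},{"translation":[0,0,0],"spin":0},{"translation":[0,0,0],"spin":0},{"translation":[0,0,0],"spin":0}]}'; python3 -c "
from rig import robot
print(robot.finish_job())"
```

```text
clock: 15.03
eef_pos: [0.5287, -0.0341, 0.2303]
tcp_rot: [0.595, 0.804, -0.0, -0.0]
contact_force: [0.3, 1.1, -1.2]
width: 0.158
gripper_force: 61.0
the job is handed in; nothing more can be done
None
```

I handed the job in at 15.0 s, and no pass or fail came back: the tailstock is back on its stop and the shaft is held still with its thin end at the camera's focus point, by my measurements within a few mm and about 3° of the optical axis.

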